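Spring the retaining ring off a twine spool

TASK

Draw the red-handled pick out of its green pocket, lay it down flat and let go of it, then take it again by its red handle. With the pick's tip under the ear of the yellow split ring (not with your fingers), lift that end out of the groove until the ring has passed the two brass catches and stays up on them, so that the spool can be changed. Then lay the pick down flat, its handle on the black mat, and leave everything else alone.

Things in the scene. Friction and masses are not known exactly. Their poses are not given: they have to be found in the camera images.
- pick_shaft (a point): centre of the pick's bare steel shaft. Pick: straight, 175 mm, 70 g; red handle 80 mm long, 16 wide, 20 tall; square steel shaft 55 mm long, 9 x 9; flat blade 40 mm long, 8 wide, 4 thick (3 at the end); all on one axis. x runs from handle to tip, z up. It starts level in the pocket, its axis 22 mm above the table, the handle hidden inside, shaft and blade sticking out
- pick_handle (a point): centre of the red handle, on the pick's axis, 67.5 mm behind the shaft's centre and 135 mm behind the tip. Lying flat on the mat, the axis is 13 mm above the table. Axes as for the shaft
- pick_tip (a point): the end of the blade, on the pick's axis. Axes as for the shaft
- station: fixed black mat, 3 mm thick, x -60 to 270 mm, y -80 to 80 mm, with the green pocket at one end. Origin at table height under the pocket's centre; x: the way the pick draws out; z up. Pocket: 90 mm long (x -45 to 45, open at +45 only), 32 wide, 41 tall, roofed; inside 20 wide, 24 tall, floor 12 mm above the table. A straight level pull of 85 to 110 mm frees the handle
- winder: fixed spool stand: blue base 140 mm square, twine spool 105 mm across, on it a dark steel cap 104 mm across, its top 108 mm above the table. Origin on its upright axis at table height; -x is the side of the ring's ear; z up. Under the ear a notch 25 mm wide (wider at the edge) is cut along -x, its floor 92 mm above the table: here the level blade goes in, moving along +x
- seat (a point): on the stand's axis at the groove's floor (104 mm above the table), where the ring lies; axes as the stand's. Two brass spring balls (18 mm, fixed housings up to 126 mm high) stand 42 mm from the axis, 34 degrees either side of -x, and overhang the ring's edge. 2 to 8 N upwards at the ear lifts the ring past them; it then rests on top of them, sloping, its far side still in the groove
- ring_ear (a point): point in the ear of the loose yellow split ring, 42 mm from the ring's centre along its -x. The ear is 15 mm wide and ends at 46 mm; a narrow gap lies next to it. Seated, the point is 106 mm above the table (ear's underside 104); up on the catches it is about 20 mm higher. Lift it 28 to 40 mm to get there, with the blade's end 5 to 15 mm inwards of this point
- ring_center (a point): centre of the ring, half-way through its thickness: flat, 4 mm thick, 52 mm inside and 72 mm outside diameter, 35 g; axes: -x towards the ear, z up when flat
- twine_a_c (a point): bystander, leave alone: a jute twine spool, 84 mm across, 110 mm tall, standing; point at its centre
- twine_b_c (a point): bystander, leave alone: another jute twine spool, 84 mm across, 110 mm tall, standing; point at its centre
- bobbin_c (a point): bystander, leave alone: a small yellow bobbin, 36 mm across, 45 mm tall, standing; point at its centre
- red_yarn_c (a point): bystander, leave alone: a red yarn spool, 68 mm across, 70 mm tall, standing; point at its centre
- oil_tin_c (a point): bystander, leave alone: a small grey tin, 40 mm across, 60 mm tall, standing; point at its centre
- shuttle_c (a point): bystander, leave alone: a wooden weaving shuttle lying flat, 144 mm long, 30 mm wide, 24 mm tall; point at its centre
Things that resemble listed ones, but are neither listed nor needed, are in the scene too. Of the things shaped like the part that bears pick_shaft, the red one is meant.

How it is judged:
On the way, in this order (a step that is already met when the one before it is completed fails the run):
1. the pick has been drawn out of the pocket, lies flat and is let go (x of pick_handle in the frame of station above 0.08 m and height (world z) of pick_handle below 0.02 m and linear speed of pick below 0.03 m/s and contact force between the fingers and pick below 0.1 N), for 0.1 s.
2. the pick is taken up by its red handle (height (world z) of pick_handle above 0.03 m and contact force between the fingers and pick above 1 N and distance between the grasp point and pick_handle below 0.045 m), for 0.2 s.
3. the pick lifts the ring's ear at least 12 mm out of its seat (height (world z) of ring_ear above 0.118 m and contact force between pick and ring above 0.05 N and contact force between the fingers and pick above 1 N), for 0.05 s.
At the end, for the whole second after the job is handed in: The ring stays up on its catches with the ear's point at least 15.5 mm above its seated height and its centre within 12 mm of the stand's axis, at rest; the pick lies flat and at rest, let go, the centre of its handle over the black mat and no more than 20 mm above the table (height (world z) of ring_ear above 0.1215 m and horizontal distance between ring_center and winder below 0.012 m and linear speed of ring below 0.02 m/s and contact force between pick and ring below 0.05 N and x of pick_handle in the frame of station between -0.05 and 0.27 m and y of pick_handle in the frame of station between -0.08 and 0.08 m and height (world z) of pick_handle below 0.02 m and linear speed of pick below 0.03 m/s and contact force between the fingers and pick below 0.1 N); the robot touches nothing.
It fails at once if the fingers touch the ring (contact force between the fingers and ring above 0.5 N).
It fails at once if a bystander is moved more than 40 mm (distance of any of twine_a_c, twine_b_c, bobbin_c, red_yarn_c, oil_tin_c, shuttle_c from where it was at the start of the episode above 0.04 m).
It also fails if it takes over 59 s, if anything falls off the work surface, if the arm or the gripper's body presses on something with over 40 N, if the wrist force passes 120 N, or if a joint passes its speed limit or range.

ROBOT

A 6-joint arm with a two-finger parallel gripper is mounted at the origin on the work surface. World frame = base frame: x ahead of the robot, y to its left, z up, the work surface at z = 0. Lengths are in m, angles in rad, forces in N, time in s.
With the tool pointing down it reaches from about 0.275 to 0.825 m from the base axis. Payload 4.9 kg.
Tool frame: the origin (TCP) lies midway between the tips of the shut fingers; the grasp point (between the pads) lies 19 mm behind it (bot.grip_depth is the distance from the TCP to the grasp point, in m); y points along the fingers, x is the direction in which the jaws open and shut, and the axes are right-handed (so a half turn about y gives the same grasp; the last joint's range is limited). The gripper opens to 85 mm and grips with 20 to 120 N. Pads are 22 mm wide; open, the fingers measure 114 mm over their backs; the gripper's body (76 mm by 85 mm) begins 54 mm behind the grasp point. The pads swing forward as they close: fully open they stand 13 mm farther back than shut.
Start: joints at [-1.269, 0.326, -0.193, 1.052, 0, 1.437], TCP at [0.232, -0.499, 0.231] pointing down, gripper open.
Joint ranges: [-2.65, 2.65], [-0.97, 1.79], [-1.3, 1.35], [-1.93, 2.1], [-1.47, 1.37], [-3.14, 3.14]. Speed limits (rad/s): [2.57, 2.57, 3.14, 3.14, 3.14, 3.14].

INTERFACE

Orientations are given as a unit quaternion [w, x, y, z].
In Python, from cell import bot gives the robot as it stands. Calls block until the motion is done:
- bot.move_pose(position, orientation): joint-space move of the TCP to a pose.
- bot.move_linear(position, speed=0.15, rotation=None, until_force=None): straight line of the TCP; rotation=None keeps the orientation; speed is the mean speed in m/s. With until_force (N) it stops when the force on the tool has changed by that much, and returns True; else False.
- bot.goto_joints(angles): joint-space move.
- bot.set_gripper(opening, grasp_force=None): opening from 0.0 (shut) to 1.0 (fully open); grasp_force is the grip in N (None keeps the last); returns when the fingers have stopped.
- bot.wait(seconds).
- bot.solve_ik(position, orientation): joint angles nearest the present ones, or None.
- bot.camera(name): name is "side" or "top"; returns the picture (420x560x3 uint8, red, green, blue); there is no depth.
- bot.calibration(name): a dict with "mtx" (3x3 intrinsics, pixels), "extrinsics" (4x4, takes a point from world to camera coordinates). Camera axes: x right, y down, z forward; pixel columns grow to the right and rows downward; lengths in m; the calibration is good to about 2 mm. A picture is of the moment at which its call begins. calibration takes no time and is no camera call.
A pose or a line that the arm cannot do raises bot.PlanningError and nothing moves.
- bot.close_job(): hands the job in, once; it reports no verdict.
Trained networks look in the newest picture that a camera, given by its name, has taken for a name from the list of things; names that differ only in an ending like _2 or _b are one class to them, and where a whole thing is asked for, a point or a joint stands for the part that bears it (a point fixed in the world has none). Each returns a list of dicts, best first, with "confidence" (0 to 1); they miss things now and then, are a little off and sometimes report something else, mostly with a low value. They report only what shows in the picture. A call takes as long as a camera call. They do not tell look-alikes from the thing itself.
- bot.search_frame(camera, thing): "bbox" ([left, top, width, height] in pixels, round what is visible of it).
Readings, each from a call of its own:
- bot.read_clock(): time.
- bot.read_joint_positions(): joint angles.
- bot.read_joint_vel(): joint speeds.
- bot.read_joint_efforts(): joint torques, N m.
- bot.read_position(): TCP position.
- bot.read_tool_rot(): TCP orientation.
- bot.read_ft_force(): force on the tool from outside, world axes, zero at the start.
- bot.read_moment(): the same for the moment, N m.
- bot.read_gripper_width(): opening from 0.0 (shut) to 1.0 (fully open).
Only numpy, scipy, OpenCV 4.12 (cv2) and the standard library are available. Lean on these libraries where they do the work, as an engineer would, in place of code of your own. Each camera call takes 0.05 s, during which the arm holds its last target.

## Working session

There is one attempt and no reset: what is moved stays moved. The work goes in short steps, each a Python script; the robot and the scene stay as the last script left them, time stands still between calls to the robot, and variables do not carry over. Pictures are saved under pics/ and viewed, and the job is handed in when it is done.

```bash
ls; mkdir -p pics
python3 - <<'E'
from cell import bot
import cv2
for n in ("side","top"):
    im=bot.camera(n); cv2.imwrite(f"pics/{n}0.png",im[:,:,::-1])
    c=bot.calibration(n); print(n,c["mtx"].round(1).tolist(),c["extrinsics"].round(4).tolist())
    for t in ("pick_shaft","pick_handle","pick_tip","station","winder","ring_ear","ring_center","twine_a_c","bobbin_c","red_yarn_c","oil_tin_c","shuttle_c"):
        print(n,t,[( [int(v) for v in d["bbox"]],round(d["confidence"],2)) for d in bot.search_frame(n,t)])
print(bot.read_clock(),bot.read_tool_rot(),bot.read_position())
E
```

```text
pics
side [[387.3, 0.0, 282.9], [0.0, 387.3, 211.8], [0.0, 0.0, 1.0]] [[-0.907, -0.4211, -0.0019, 0.5205], [-0.2836, 0.6142, -0.7365, 0.2267], [0.3113, -0.6674, -0.6765, 1.0989], [0.0, 0.0, 0.0, 1.0]]
side pick_shaft [([364, 162, 30, 17], 0.62), ([304, 186, 14, 12], 0.59), ([345, 209, 42, 12], 0.56), ([283, 164, 11, 18], 0.3), ([210, 231, 30, 17], 0.18)]
side pick_handle [([366, 163, 29, 21], 0.62), ([344, 204, 47, 20], 0.5), ([303, 183, 11, 16], 0.48)]
side pick_tip [([358, 164, 36, 20], 0.46), ([347, 210, 40, 12], 0.46)]
side station [([264, 169, 80, 69], 0.86), ([248, 162, 24, 23], 0.58)]
side winder [([198, 228, 55, 54], 0.6), ([310, 185, 7, 9], 0.49)]
side ring_ear [([212, 233, 29, 15], 0.48), ([251, 321, 30, 41], 0.19)]
side ring_center [([208, 233, 31, 17], 0.73)]
side twine_a_c [([203, 183, 27, 33], 0.81)]
side bobbin_c [([308, 241, 11, 15], 0.54)]
side red_yarn_c [([252, 322, 27, 41], 0.89)]
side oil_tin_c [([283, 164, 7, 15], 0.43)]
side shuttle_c []
top [[505.0, 0.0, 275.1], [0.0, 505.0, 212.1], [0.0, 0.0, 1.0]] [[0.0065, -1.0, -0.006, 0.0038], [-0.9942, -0.0058, -0.1078, 
[... 327 characters left out ...]
0.64), ([325, 276, 52, 48], 0.53), ([268, 87, 26, 45], 0.17)]
top station [([280, 181, 130, 68], 0.98)]
top winder [([172, 141, 62, 66], 0.85)]
top ring_ear [([183, 152, 26, 33], 0.72), ([111, 124, 46, 41], 0.35)]
top ring_center [([182, 156, 25, 28], 0.87), ([332, 212, 39, 7], 0.35)]
top twine_a_c [([263, 86, 32, 47], 0.87), ([103, 248, 35, 27], 0.22)]
top bobbin_c [([251, 247, 14, 16], 0.53)]
top red_yarn_c [([105, 247, 33, 30], 0.69)]
top oil_tin_c [([333, 211, 40, 3], 0.52), ([372, 162, 19, 19], 0.5)]
top shuttle_c [([341, 126, 51, 13], 0.97), ([261, 89, 34, 44], 0.34), ([110, 124, 44, 41], 0.31)]
1.3 [ 0.596269   -0.59625704  0.38007876 -0.38010651] [ 0.2321939  -0.49860248  0.23130777]
```

Run:
```python
import cv2
a=cv2.imread("pics/top0.png"); b=cv2.imread("pics/side0.png")
cv2.imwrite("pics/top0c.png",cv2.resize(a[100:300,150:420],None,fx=2.9,fy=2.9,interpolation=cv2.INTER_CUBIC))
cv2.imwrite("pics/side0c.png",cv2.resize(b[130:310,170:430],None,fx=3,fy=3,interpolation=cv2.INTER_CUBIC))
```

```text
(no output)
```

View pics/top0.png

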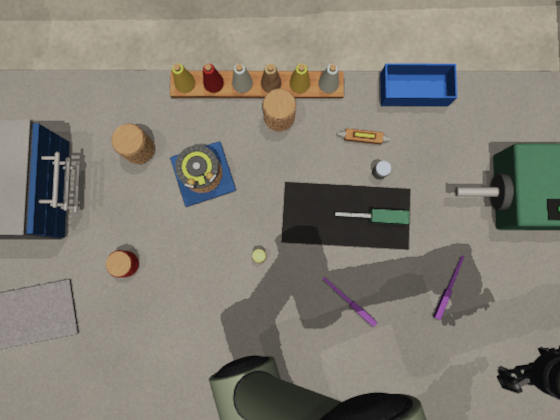

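View pics/side0.png

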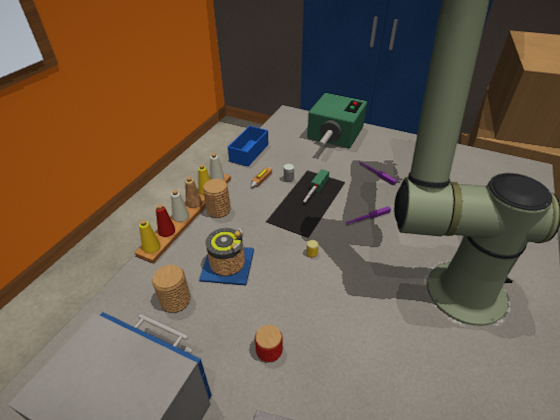

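```bash
sleep 1
```

```text
(no output)
```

View pics/top0c.png

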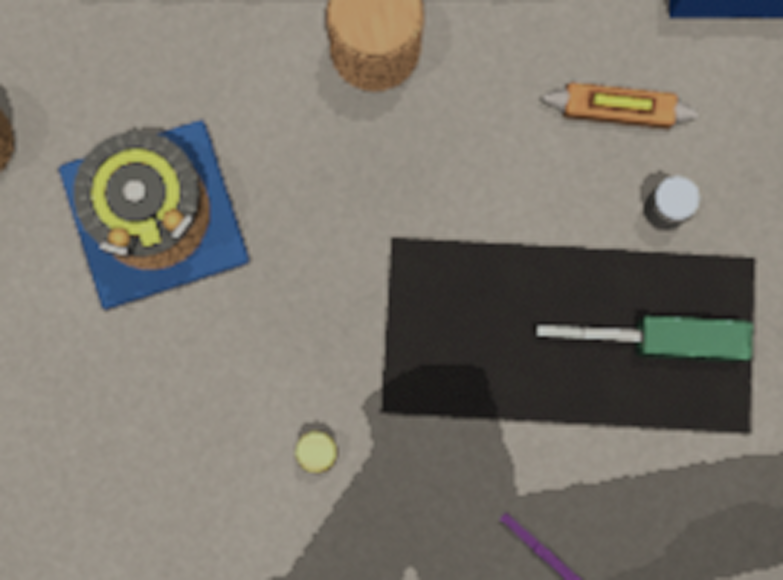

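View pics/side0c.png

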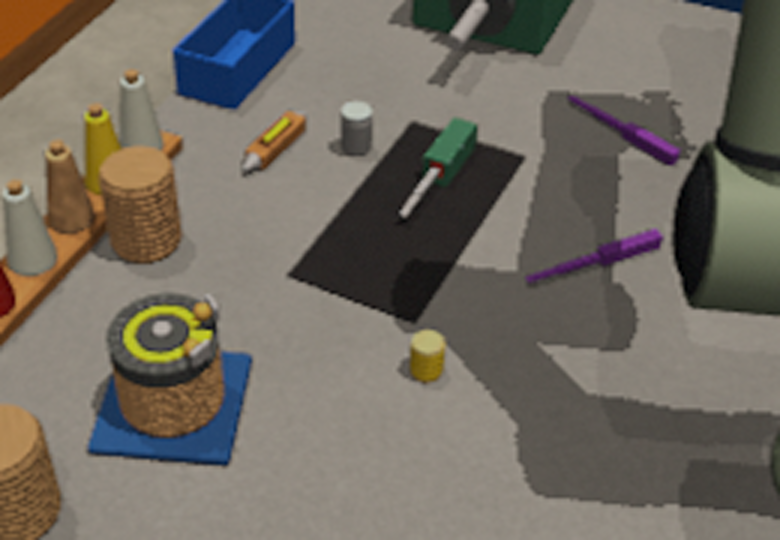

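The top view shows the pocket at about (390,216) with the shaft pointing left to (336,214). The mat spans (285,182) to (408,249), and the yellow ring is at about (197,166) with its ear at the lower right, about (202,180). Two purple decoy picks lie at (350,303) and (450,290). Next I'll fit the poses.

```bash
cat > h.py <<'E'
import numpy as np, cv2
from scipy.optimize import minimize, least_squares
from cell import bot
C={n:bot.calibration(n) for n in("top","side")}
def proj(n,P):
    P=np.atleast_2d(np.asarray(P,float)); E=C[n]["extrinsics"]; q=P@E[:3,:3].T+E[:3,3]; u=q@C[n]["mtx"].T
    return u[:,:2]/u[:,2:]
def back(n,uv,z):
    E=C[n]["extrinsics"];R=E[:3,:3];c=-R.T@E[:3,3]
    d=R.T@np.linalg.solve(C[n]["mtx"],[uv[0],uv[1],1]); return c+d*(z-c[2])/d[2]
def pose(x,y,a,loc):
    loc=np.atleast_2d(np.asarray(loc,float));c,s=np.cos(a),np.sin(a)
    return np.c_[x+c*loc[:,0]-s*loc[:,1],y+s*loc[:,0]+c*loc[:,1],loc[:,2]]
def softiou(m,r): return np.minimum(m,r).sum()/np.maximum(m,r).sum()
S=8
def render(n,polys,holes=()):
    im=np.zeros((420*4,560*4),np.uint8)
    f=lambda p:np.round(((proj(n,p)+.5)*4-.5)*16).astype(np.int32)
    for p in polys: cv2.fillPoly(im,[f(p)],255,shift=4)
    for p in holes: cv2.fillPoly(im,[f(p)],0,shift=4)
    return cv2.resize(im,(560,420),interpolation=cv2.INTER_AREA)/255.
E
python3 - <<'E'
from h import *
im=cv2.imread("pics/top0.png"); sd=cv2.imread("pics/side0.png")
hs={n:cv2.cvtColor(i,cv2.COLOR_BGR2HSV) for n,i in(("top",im),("side",sd))}
# mat corners
g=cv2.cvtColor(im,cv2.COLOR_BGR2GRAY); gs=cv2.cvtColor(sd,cv2.COLOR_BGR2GRAY)
ct=np.float32([[392,238],[754,259],[750,432],[384,412]])/2.9+[150,100]
# dark mask
def corners(g,c):
    return cv2.cornerSubPix(g,np.float32(c).reshape(-1,1,2),(4,4),(-1,-1),(3,30,.01)).reshape(-1,2)
k=corners(g,ct); print(ct.round(1).tolist(),k.round(1).tolist())
cs=np.float32([[290,274],[410,122],[523,156],[412,321]])/3+[170,130]
k2=corners(gs,cs); print(cs.round(1).tolist(),k2.round(1).tolist())
loc=[[.27,-.08,.003],[-.06,-.08,.003],[-.06,.08,.003],[.27,.08,.003]]
b=[back("top",u,.003) for u in k]; print(np.round(b,4).tolist())
b2=[back("side",u,.003) for u in k2]; print(np.round(b2,4).tolist())
# map local corner order for top: TL image = high x world, high y -> find by fit
for use in ("top","side","both"):
  best=None
  def res(p,l):
    r=[]
    if use!="side": r.append((proj("top",pose(*p,l))-k).ravel())
    if use!="top": r.append((proj("side",pose(*p,l))-k2).ravel())
    return np.concatenate(r)
  r=least_squares(res,[.55,-.13,1.6],args=(loc,)); print(use,r.x.round(4),np.abs(r.fun).max().round(2))
  l3=[[.27,-.08,.003],[-.06,-.08,.003],[-.06,.08,.003],[.27,.08,.003]]
# yellow ring
T=np.linspace(0,2*np.pi,80,endpoint=False)
m={}
for n,(x0,y0,x1,y1) in(("top",(170,140,236,206)),("side",(195,225,256,285))):
    h=hs[n]; mm=((h[...,0]>22)&(h[...,0]<35)&(h[...,1]>150)&(h[...,2]>90)).astype(float)
    z=np.zeros_like(mm); z[y0:y1,x0:x1]=mm[y0:y1,x0:x1]; m[n]=z; print(n,z.sum())
circ=lambda r,z:np.c_[r*np.cos(T),r*np.sin(T),0*T+z]
ear=np.array([[-.046,-.0075,.108],[-.03,-.0075,.108],[-.03,.0075,.108],[-.046,.0075,.108]])
for use in(("top",),("side",),("top","side")):
  def cost(p): return -sum(softiou(m[n],render(n,[pose(*p,circ(.036,.108)),pose(*p,ear)],[pose(*p,circ(.026,.108))])) for n in use)
  x0=back("top",(197,166),.108); best=None
  for a in(0.2,.5):
    r=minimize(cost,[x0[0],x0[1],a],method="Nelder-Mead",options=dict(initial_simplex=np.array([x0[0],x0[1],a])+np.array([[0,0,0],[.005,0,0],[0,.005,0],[0,0,.3]]),xatol=1e-4))
    print(use,r.x.round(4),r.fun)
# shaft
b=[back("top",np.array(q)/2.9+[150,100],.0265) for q in([537,326],[537,336],[640,331],[640,342])]
print(np.round(b,4).tolist())
E
```

```text
[[285.2, 182.1], [410.0, 189.3], [408.6, 249.0], [282.4, 242.1]] [[284.5, 181.5], [409.79998779296875, 188.5], [408.29998779296875, 249.3000030517578], [280.6000061035156, 241.6999969482422]]
[[266.7, 221.3], [306.7, 170.7], [344.3, 182.0], [307.3, 237.0]] [[265.1000061035156, 221.39999389648438], [306.8999938964844, 169.89999389648438], [345.1000061035156, 182.10000610351562], [308.0, 239.89999389648438]]
[[0.6452, -0.0168, 0.003], [0.6282, -0.3447, 0.003], [0.4694, -0.3372, 0.003], [0.487, -0.0073, 0.003]]
[[0.6468, -0.0142, 0.003], [0.6294, -0.3435, 0.003], [0.4688, -0.3323, 0.003], [0.483, 0.0045, 0.003]]
top [ 0.5519 -0.2814  1.5181] 0.33
side [ 0.5508 -0.2754  1.5164] 1.48
both [ 0.5519 -0.2801  1.5175] 2.52
top 0.0
side 207.0
('top',) [0.664  0.1967 0.2   ] -0.0
('top',) [0.664  0.1967 0.5   ] -0.0
('side',) [0.666  0.2002 0.3245] -0.7552669503156739
('side',) [0.6664 0.2008 0.3386] -0.7571558577585468
('top', 'side') [0.666  0.2002 0.3245] -0.7552669503156739
('top', 'side') [0.6664 0.2008 0.3386] -0.7571558577585468
[[0.5617, -0.1465, 0.0265], [0.5528, -0.1464, 0.0265], [0.5578, -0.2372, 0.0265], [0.548, -0.237, 0.0265]]
```

Run:
```python
from h import *
im=cv2.imread("pics/top0.png"); h=cv2.cvtColor(im,cv2.COLOR_BGR2HSV)
print(h[163:172,180:216:3].tolist()[3])
T=np.linspace(0,2*np.pi,80,endpoint=False)
mm=((h[...,0]>22)&(h[...,0]<40)&(h[...,1]>110)&(h[...,2]>90)).astype(float)
m=np.zeros_like(mm); m[140:206,170:236]=mm[140:206,170:236]; print(m.sum())
circ=lambda r,z:np.c_[r*np.cos(T),r*np.sin(T),0*T+z]
ear=np.array([[-.046,-.0075,.108],[-.03,-.0075,.108],[-.03,.0075,.108],[-.046,.0075,.108]])
R=lambda p:render("top",[pose(*p,circ(.036,.108)),pose(*p,ear)],[pose(*p,circ(.026,.108))])
x0=back("top",(197,166),.108)
for a in(.2,.35,.5):
    r=minimize(lambda p:-softiou(m,R(p)),[x0[0],x0[1],a],method="Nelder-Mead",options=dict(initial_simplex=np.array([x0[0],x0[1],a])+np.array([[0,0,0],[.005,0,0],[0,.005,0],[0,0,.3]]),xatol=1e-4))
    print(r.x.round(4),r.fun)
p=r.x
o=im.copy(); o=cv2.resize(o[130:220,160:250],None,fx=6,fy=6,interpolation=cv2.INTER_CUBIC)
for P in(pose(*p,circ(.036,.108)),pose(*p,circ(.026,.108)),pose(*p,ear),pose(*p,circ(.052,.108)),pose(*p,[[-.07,-.07,.01],[-.07,.07,.01],[.07,.07,.01],[.07,-.07,.01]])):
    q=((proj("top",P)+.5-[160,130])*6).astype(np.int32); cv2.polylines(o,[q],True,(255,0,255),1)
cv2.imwrite("pics/fit1.png",o)
```

```text
[[26, 21, 84], [32, 129, 190], [25, 79, 97], [26, 19, 94], [21, 20, 126], [26, 11, 184], [30, 10, 184], [25, 16, 94], [25, 16, 94], [32, 110, 150], [32, 125, 191], [26, 19, 110]]
366.0
[0.6647 0.1983 0.3364] -0.8056784624591629
[0.6646 0.1984 0.3353] -0.8068618230268831
[0.6649 0.1985 0.3161] -0.8056198509219302
```

View pics/fit1.png

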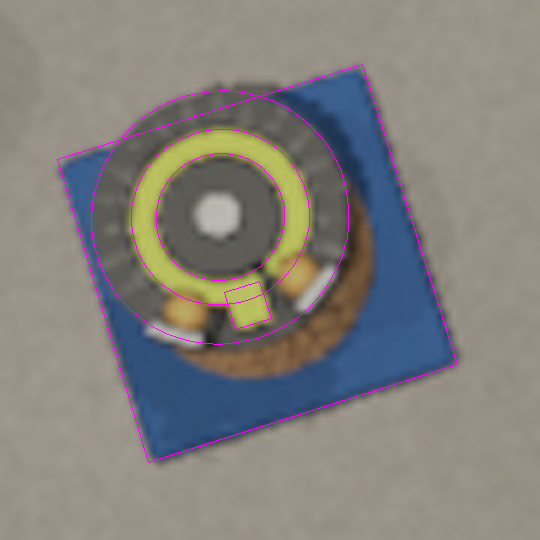

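Everything is consistent: the predicted tip from the station fit is (0.559, -0.147), measured (0.557, -0.146), and the winder overlay matches the base, ring and ear. Next come the IK checks, then the draw-out.

```bash
cat >> h.py <<'E'
from scipy.spatial.transform import Rotation as Ro
ST=(0.5511,-0.2812,1.519); W=(0.6649,0.1985,0.320)
def st(x,y,z): return pose(*ST,[[x,y,z]])[0]
def wi(x,y,z): return pose(*W,[[x,y,z]])[0]
def down(a,flip=1,pitch=0.):
    "tool pointing down, jaws across heading a"
    x=flip*np.array([-np.sin(a),np.cos(a),0]); y=np.array([0,0,-1.]); z=np.cross(x,y)
    q=Ro.from_matrix(np.c_[x,y,z]).as_quat(); return [q[3],q[0],q[1],q[2]]
def snap(n,name,box=None,f=1):
    im=bot.camera(n)[:,:,::-1].copy()
    if box: im=cv2.resize(im[box[1]:box[3],box[0]:box[2]],None,fx=f,fy=f,interpolation=cv2.INTER_CUBIC)
    cv2.imwrite(f"pics/{name}.png",im)
E
python3 - <<'E'
from h import *
q=Ro.from_quat([-.596257,.38007876,-.38010651,.596269]).as_matrix(); print(q.round(3).tolist())
for f in(1,-1):
  for nm,p,a in(("grip",st(.072,0,.015),ST[2]),("hi",st(.072,0,.12),ST[2]),("out",st(.167,0,.006),ST[2]),("han",st(.115,0,.006),ST[2]),("ins",wi(-.032-.135+.02,0,.09),W[2]),("pre",wi(-.032-.135-.05,0,.09),W[2]),("lift",wi(-.147,0,.14),W[2])):
    j=bot.solve_ik(p,down(a,f)); print(f,nm,p.round(3),None if j is None else np.round(j,2).tolist())
E
```

```text
[[0.422, 0.0, 0.907], [-0.907, -0.0, 0.422], [0.0, -1.0, 0.0]]
1 grip [ 0.555 -0.209  0.015] [-0.49, 0.62, -0.33, 0.62, 0.0, -2.0]
1 hi [ 0.555 -0.209  0.12 ] [-0.49, 0.5, -0.23, 0.84, 0.0, -2.0]
1 out [ 0.56  -0.114  0.006] [-0.33, 0.61, -0.39, 0.57, 0.0, -1.85]
1 han [ 0.557 -0.166  0.006] [-0.42, 0.62, -0.37, 0.58, 0.0, -1.94]
1 ins [0.525 0.152 0.09 ] [0.15, 0.46, -0.39, 0.72, 0.0, -0.17]
1 pre [0.459 0.13  0.09 ] [0.12, 0.35, -0.57, 0.65, 0.0, -0.2]
1 lift [0.525 0.152 0.14 ] [0.15, 0.4, -0.34, 0.84, 0.0, -0.17]
-1 grip [ 0.555 -0.209  0.015] [-0.49, 0.62, -0.33, 0.62, 0.0, 1.14]
-1 hi [ 0.555 -0.209  0.12 ] [-0.49, 0.5, -0.23, 0.84, 0.0, 1.14]
-1 out [ 0.56  -0.114  0.006] [-0.33, 0.61, -0.39, 0.57, 0.0, 1.29]
-1 han [ 0.557 -0.166  0.006] [-0.42, 0.62, -0.37, 0.58, 0.0, 1.21]
-1 ins [0.525 0.152 0.09 ] [0.15, 0.46, -0.39, 0.72, 0.0, 2.97]
-1 pre [0.459 0.13  0.09 ] [0.12, 0.35, -0.57, 0.65, 0.0, 2.94]
-1 lift [0.525 0.152 0.14 ] [0.15, 0.4, -0.34, 0.84, 0.0, 2.97]
```

Run:
```python
from h import *
bot.move_pose(st(.072,0,.13),down(ST[2]))
bot.set_gripper(0.5,60)
bot.move_linear(st(.072,0,.015),speed=.12)
snap("top","g1t",(260,150,440,285),4); snap("side","g1s",(240,120,400,240),5)
print(bot.read_clock(),bot.read_position(),bot.read_ft_force())
```

```text
5.8917 [ 0.55558313 -0.20966794  0.0159571 ] [0.13739226 0.75048608 0.31131703]
```

View pics/g1t.png

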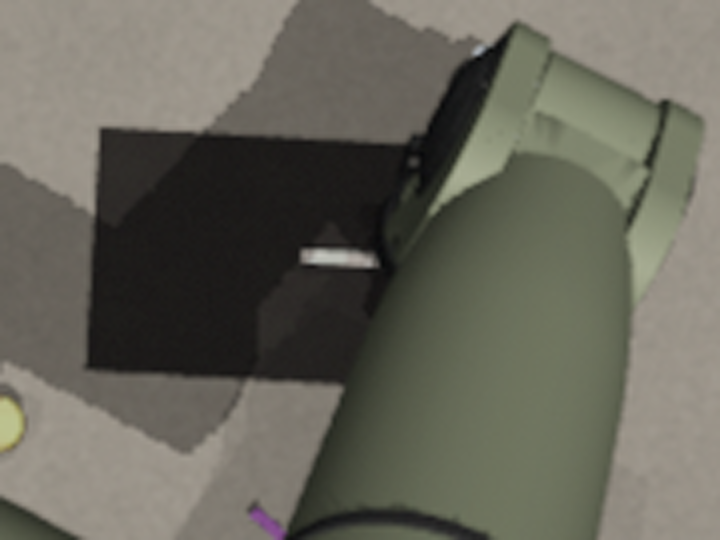

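View pics/g1s.png

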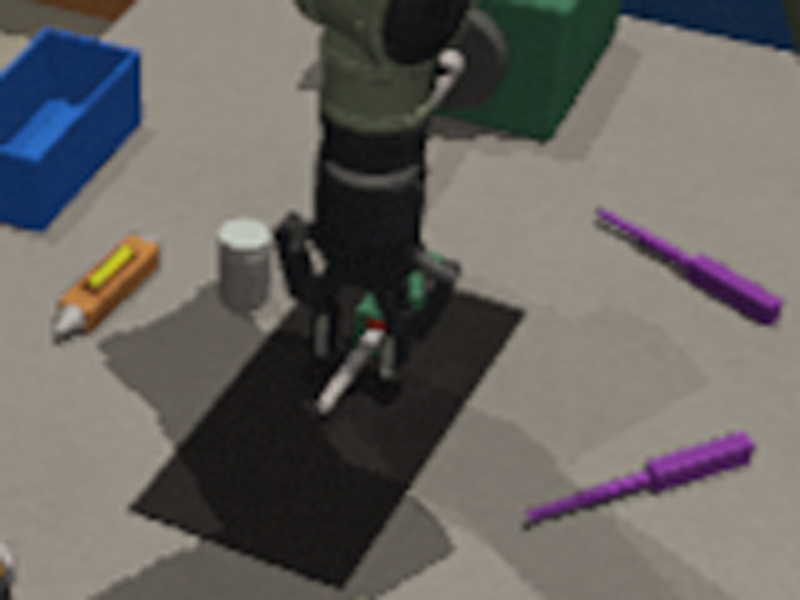

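The fingers straddle the shaft (side crop: fingers at about (320,335) and (390,365), shaft between them). Closing and pulling next.

Run:
```python
from h import *
bot.set_gripper(0.0,60)
print("w",bot.read_gripper_width(),bot.read_position(),bot.read_ft_force())
r=bot.move_linear(st(.102,0,.0155),speed=.06,until_force=25)
print(r,bot.read_ft_force(),bot.read_position())
if not r:
    r=bot.move_linear(st(.168,0,.0155),speed=.08,until_force=25)
    print(r,bot.read_ft_force(),bot.read_position())
print("w",bot.read_gripper_width(),bot.read_clock())
snap("top","g2t",(240,150,420,285),4); snap("side","g2s",(240,140,400,260),5)
```

```text
w 0.07901457663176573 [ 0.55504058 -0.20937757  0.01544123] [-0.08609157  0.1609807   3.3242373 ]
False [-1.01524703  2.02616724  2.67918953] [ 0.5562623  -0.17819452  0.01537605]
False [-0.15447174  0.08075259 -0.69911497] [ 0.55993326 -0.11361824  0.01551571]
w 0.0792241366775269 7.925
```

View pics/g2s.png

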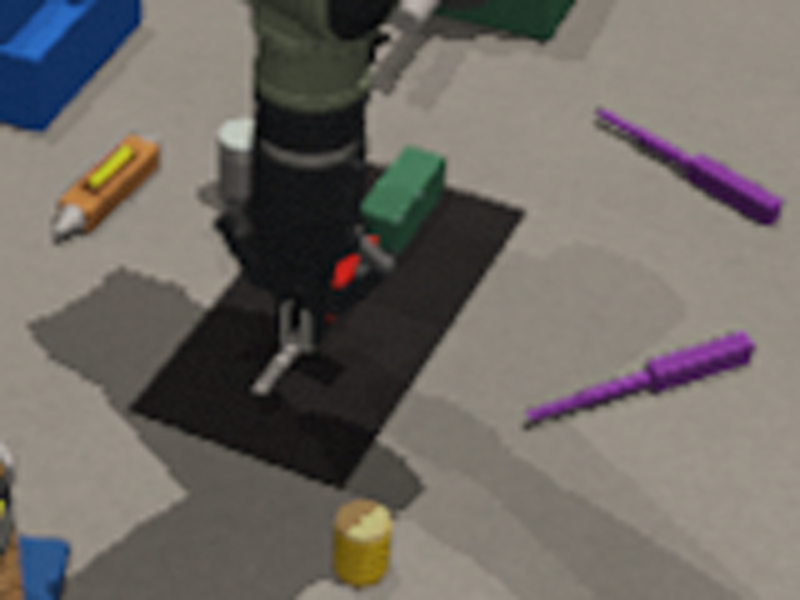

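View pics/g2t.png

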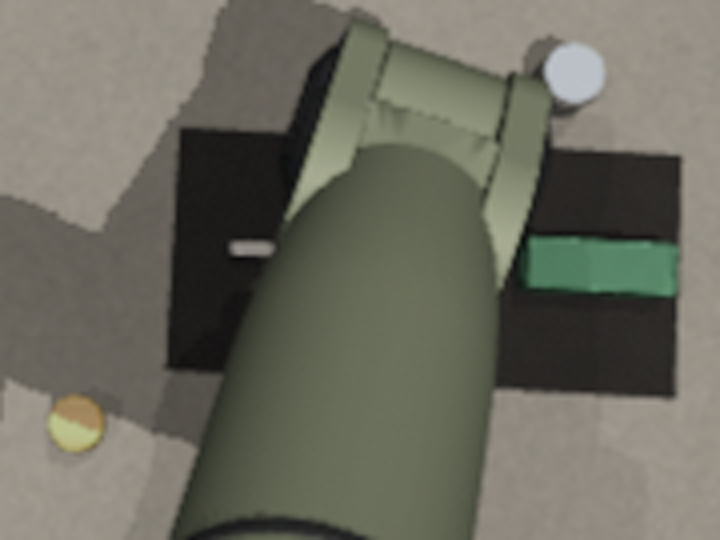

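The handle is free of the pocket: the tip is about 56 px further left in the crop and red shows between the fingers and the pocket. Now I'll lower it, release it and back off.

Run:
```python
from h import *
r=bot.move_linear(st(.168,0,.0067),speed=.03,until_force=8)
print(r,bot.read_ft_force(),bot.read_position())
bot.set_gripper(0.45,60)
bot.move_linear(st(.168,0,.10),speed=.15)
bot.move_linear(st(.100,.15,.22),speed=.3)
bot.wait(.1)
print(bot.read_clock())
snap("top","g3t",(240,150,420,285),4); snap("side","g3s",(240,140,400,260),5)
```

```text
False [ 0.0939207  -0.82537432  0.24711086] [ 0.55986614 -0.11372818  0.00665369]
10.5833
```

View pics/g3s.png

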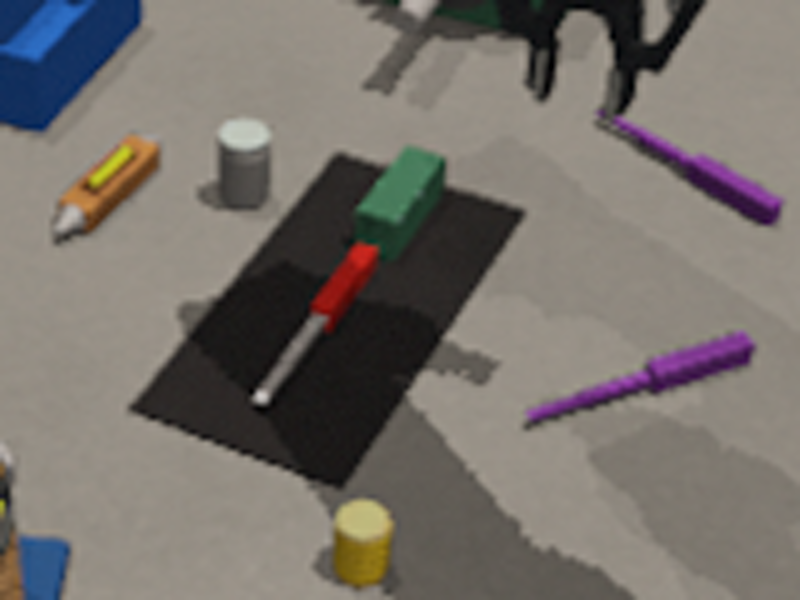

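View pics/g3t.png

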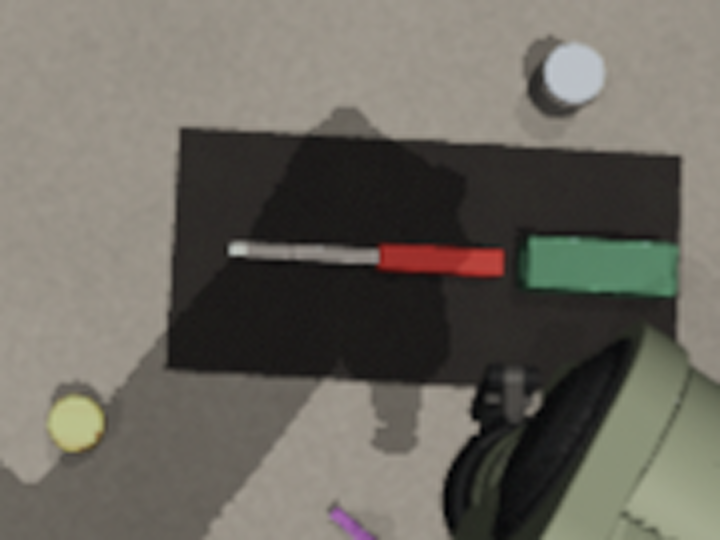

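The pick lies flat in both views, with the red handle at crop (379–504, 258–262) and the tip at (229,248). I'll measure it for the second grasp.

Run:
```python
from h import *
im=bot.camera("top"); h=cv2.cvtColor(im,cv2.COLOR_RGB2HSV)
m=(((h[...,0]<8)|(h[...,0]>172))&(h[...,1]>150)).astype(np.uint8); z=np.zeros_like(m); z[195:230,320:375]=m[195:230,320:375]
P=np.argwhere(z)[:,::-1].astype(np.float32); (c,s,a)=cv2.minAreaRect(P); print(c,s,a)
box=cv2.boxPoints((c,s,a)); print(np.round([back("top",u,.023) for u in box],4).tolist())
ctr=back("top",c,.022); print("ctr",ctr)
v=cv2.fitLine(np.array([back("top",u,.023)[:2] for u in P],np.float32),cv2.DIST_L2,0,.01,.01).ravel(); print("yaw",np.arctan2(v[1],v[0]))
tip=back("top",(240+229/4,150+248/4),.0145); print("tip",tip, "d",np.linalg.norm(tip[:2]-ctr[:2]),"yaw",np.arctan2(*(tip-ctr)[[1,0]]))
print(ST, st(.0958,0,.013))
```

```text
(349.49169921875, 214.65744018554688) (31.32506561279297, 7.568471908569336) 3.012787342071533
[[0.5486, -0.1429, 0.023], [0.5681, -0.1441, 0.023], [0.5643, -0.2242, 0.023], [0.5449, -0.2229, 0.023]]
ctr [ 0.55658632 -0.18367712  0.022     ]
yaw 1.5334817
tip [ 0.56347545 -0.0499723   0.0145    ] d 0.13388218193074505 yaw 1.5193169367803054
(0.5511, -0.2812, 1.519) [ 0.55605987 -0.18552848  0.013     ]
```

Run:
```python
from h import *
hx=.0965+.022
q=down(1.521)
bot.move_pose(st(hx,.0003,.10),q)
r=bot.move_linear(st(hx,.0003,.0052),speed=.1,until_force=10)
print(r,bot.read_position(),bot.read_ft_force())
bot.set_gripper(0.0,100)
print("w",bot.read_gripper_width(),bot.read_position(),bot.read_ft_force())
bot.move_linear(st(hx,.0003,.16),speed=.12)
bot.wait(.1)
p=bot.read_position(); print(p,bot.read_gripper_width(),bot.read_ft_force(),bot.read_clock())
snap("top","g4t",(240,120,420,255),4); snap("side","g4s",(240,100,400,220),5)
R=np.array([np.cos(1.521),np.sin(1.521),0])
tip=p+R*.113+[0,0,.0078]; print(proj("top",tip)[0],proj("side",tip)[0], (proj("top",tip)[0]-[240,120])*4,(proj("side",tip)[0]-[240,100])*5)
```

```text
False [ 0.55749305 -0.16312672  0.00584323] [0.04333878 0.30521159 0.83140657]
w 0.158841284740108 [ 0.5574961  -0.16306312  0.00624825] [-0.4366862   0.284838    5.57320842]
[ 0.55640781 -0.16261643  0.15911591] 0.16029989664567307 [ 0.12369119  0.4067228  -1.01688414] 14.5083
[299.66693407 205.41536847] [293.09151253 183.88460931] [238.66773629 341.66147387] [265.45756266 419.42304653]
```

View pics/g4s.png

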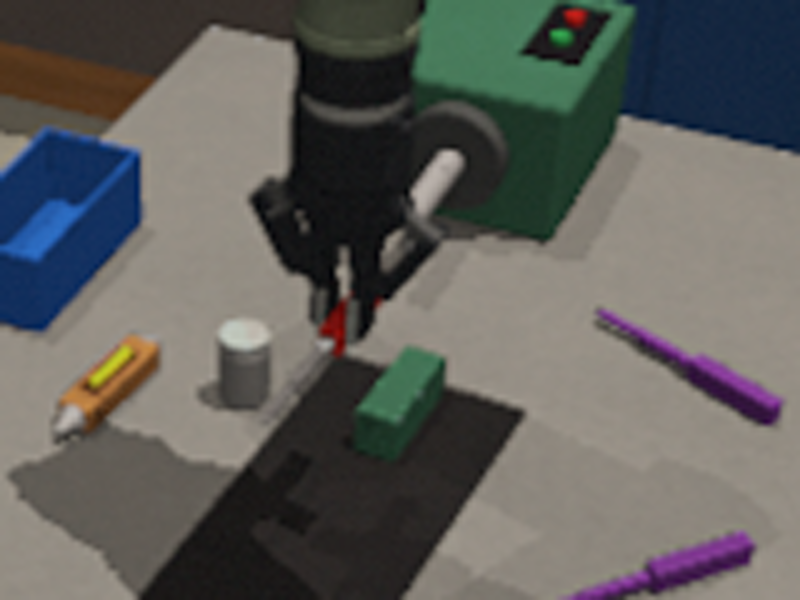

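View pics/g4t.png

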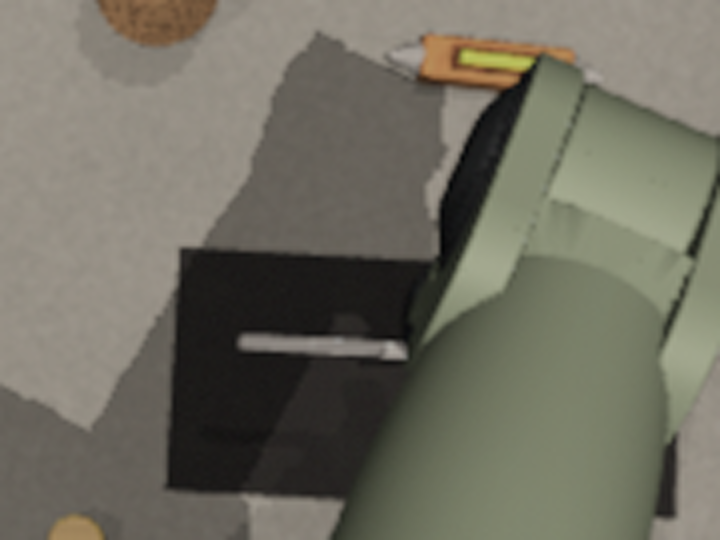

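The predicted tip matches both views within 1 px (top 238,342; side 265,419), so the pick is level in the grip. Next I'll carry it to the winder.

Run:
```python
from h import *
q=down(W[2])
L=.113
bot.move_pose(wi(-.095-L,0,.16),q)
bot.move_linear(wi(-.095-L,0,.0912),speed=.12)
bot.wait(.2)
p=bot.read_position(); print(p,wi(-.095-L,0,.0912),bot.read_gripper_width(),bot.read_ft_force(),bot.read_clock())
d=np.array([np.cos(W[2]),np.sin(W[2]),0]); tip=p+d*L+[0,0,.0068]
snap("top","g5t",(150,120,310,240),5); snap("side","g5s",(180,180,340,300),5)
print((proj("top",tip)[0]-[150,120])*5,(proj("side",tip)[0]-[180,180])*5)
print((proj("top",wi(-.042,0,.106))[0]-[150,120])*5,(proj("side",wi(-.042,0,.106))[0]-[180,180])*5)
```

```text
[0.46823895 0.13315247 0.09203198] [0.46745903 0.13307016 0.0912    ] 0.15917264556244 [ 0.07188414  0.85620165 -0.1119749 ] 17.0667
[291.4227566  413.89449825] [386.42180889 325.40315959]
[257.25689695 310.26962927] [294.79987038 309.36686015]
```

View pics/g5s.png

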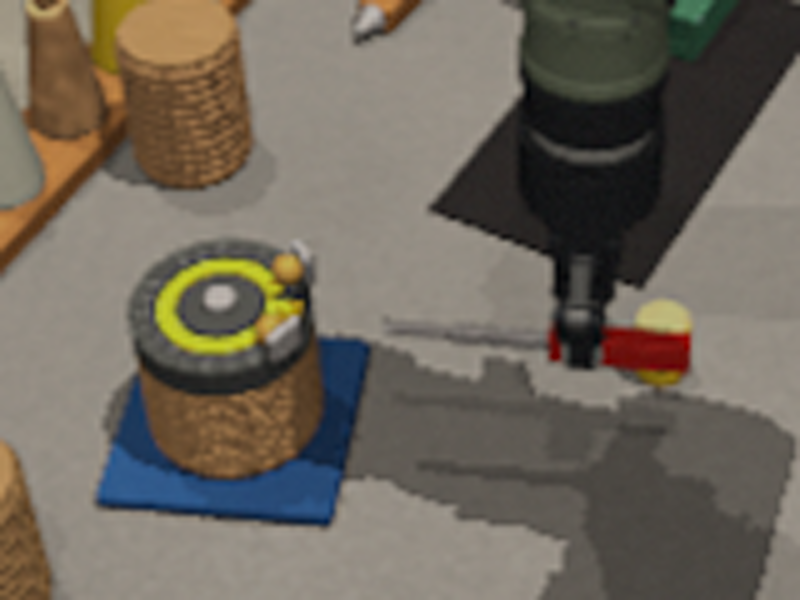

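View pics/g5t.png

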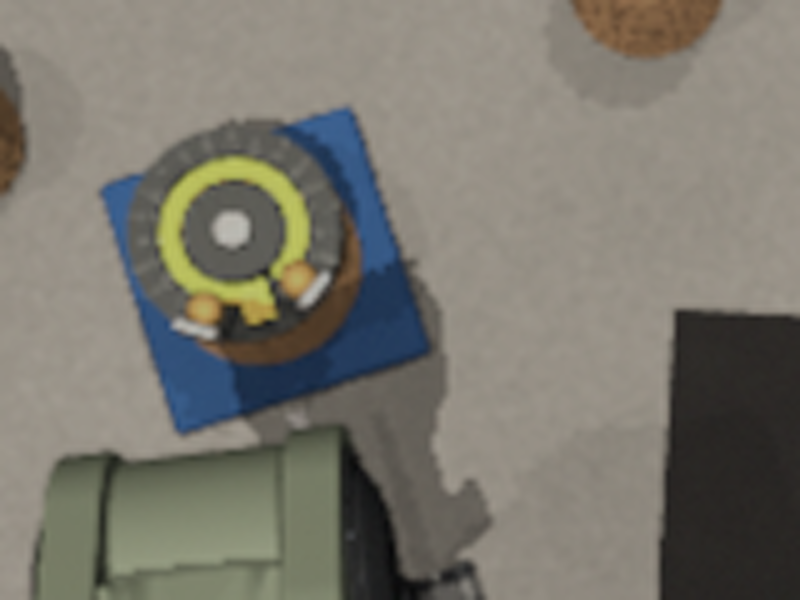

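The tip is at side (386,324), predicted (386,325), and in line with the ring centre and ear in the top view. Inserting now.

Run:
```python
from h import *
L=.113
r=bot.move_linear(wi(-.060-L,0,.0912),speed=.08,until_force=6); print(r,bot.read_position(),bot.read_ft_force())
r=bot.move_linear(wi(-.031-L,0,.0912),speed=.03,until_force=5)
bot.wait(.2)
p=bot.read_position(); print(r,p,wi(-.031-L,0,.0912),bot.read_gripper_width(),bot.read_ft_force(),bot.read_clock())
snap("top","g6t",(150,120,310,240),5); snap("side","g6s",(180,180,340,300),5)
```

```text
False [0.50016487 0.14404081 0.09093055] [ 0.31493562  0.19428289 -0.9885784 ]
False [0.52807332 0.15316871 0.09122522] [0.5282101  0.15320242 0.0912    ] 0.16046791808700694 [-0.03304465 -0.55321854  0.29064333] 19.075
```

View pics/g6s.png

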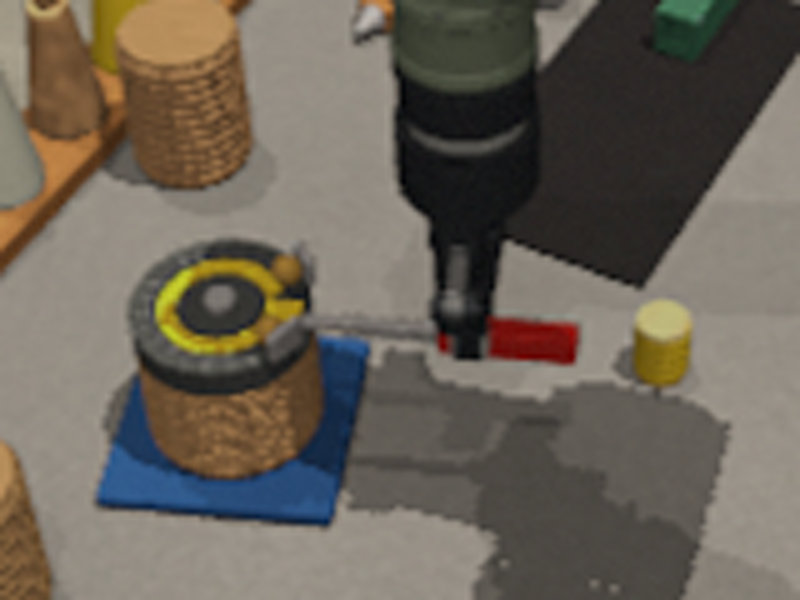

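View pics/g6t.png

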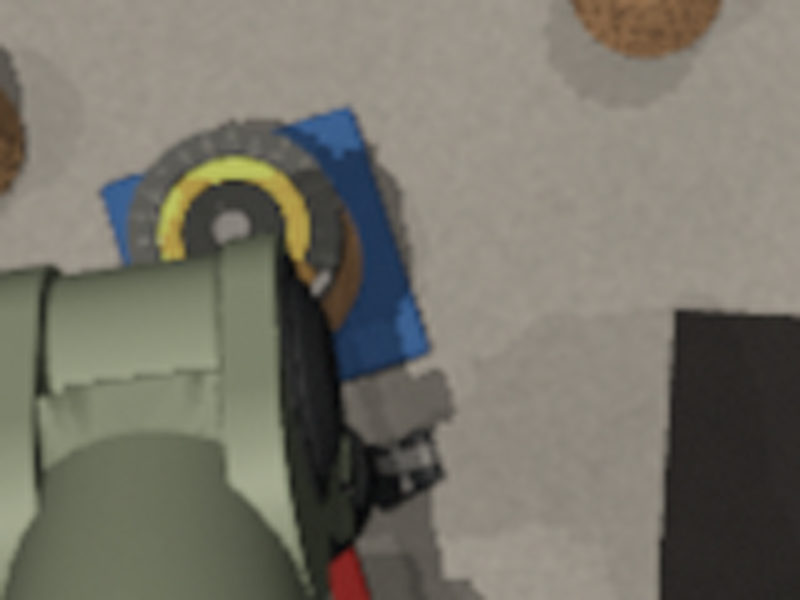

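The blade is in the notch under the ear with no contact force. Lifting now.

Run:
```python
from h import *
L=.113
for dz in(.010,.020,.028,.035):
    r=bot.move_linear(wi(-.031-L,0,.0912+dz),speed=.05,until_force=25)
    print(dz,r,bot.read_position(),bot.read_ft_force().round(2))
    if r: break
bot.wait(.1)
print(bot.read_ft_force().round(2),bot.read_moment().round(2),bot.read_gripper_width(),bot.read_clock())
snap("top","g7t",(150,120,310,240),5); snap("side","g7s",(180,180,340,300),5)
```

```text
0.01 False [0.52874896 0.15330266 0.10186661] [ 0.14  0.46 -1.99]
0.02 False [0.5286432  0.1532796  0.11174591] [ 0.38  0.24 -0.84]
0.028 False [0.52856264 0.15326599 0.11964853] [-0.7  -0.48 -0.74]
0.035 False [0.5285119  0.1532193  0.12659814] [-0.68 -0.23 -1.58]
[ 1.1  -0.12 -0.92] [0.01 0.09 0.05] 0.15446279633726448 20.575
```

View pics/g7s.png

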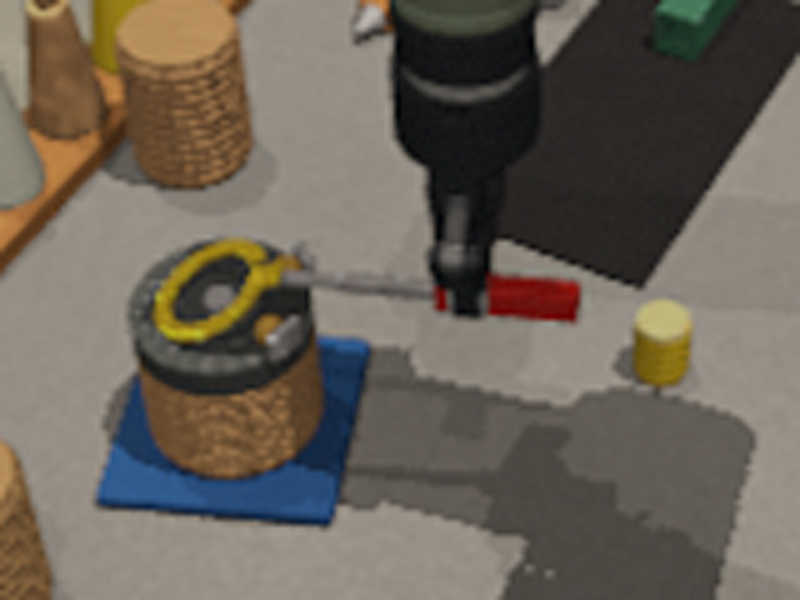

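Run:
```python
from h import *
snap("side","g8s",(198,218,258,263),13)
im=cv2.imread("pics/g8s.png")
T=np.linspace(0,2*np.pi,80,endpoint=False)
# tilt about far side x=+.036, z=.104
a=np.arcsin(.034/.078)
def tl(l):
    l=np.array(l,float); dx=.036-l[:,0]; return np.c_[.036-dx*np.cos(a),l[:,1],.104+dx*np.sin(a)+l[:,2]*np.cos(a)]
for P in(np.c_[.036*np.cos(T),.036*np.sin(T),0*T+.004],np.c_[.026*np.cos(T),.026*np.sin(T),0*T+.004],[[-.046,-.0075,.004],[-.034,-.0075,.004],[-.034,.0075,.004],[-.046,.0075,.004]]):
    q=((proj("side",pose(*W,tl(P)))+.5-[198,218])*13).astype(np.int32); cv2.polylines(im,[q],True,(255,0,255),1)
cv2.imwrite("pics/g8o.png",im)
```

```text
(no output)
```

View pics/g8o.png

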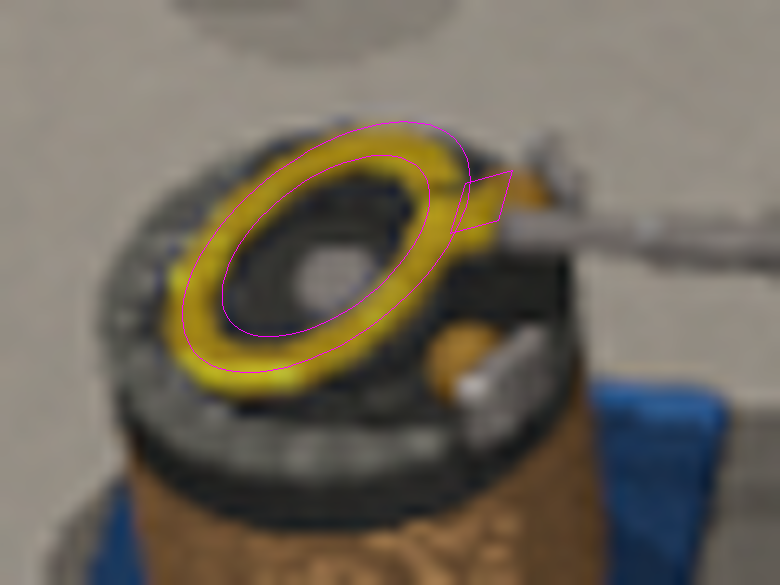

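The ring is lifted about 30 mm, free of both balls, and rests on the blade. I'll raise it 3 mm more for margin, then lower the blade.

Run:
```python
from h import *
L=.113
bot.move_linear(wi(-.031-L,0,.0912+.0385),speed=.05,until_force=25); bot.wait(.15)
print(bot.read_position(),bot.read_ft_force().round(2))
r=bot.move_linear(wi(-.031-L,0,.103),speed=.04,until_force=10); bot.wait(.2)
print(r,bot.read_position(),bot.read_ft_force().round(2),bot.read_clock())
snap("side","g9s",(198,218,258,263),13)
```

```text
[0.52819619 0.15320694 0.12969426] [-0.37 -0.7  -1.73]
False [0.52841877 0.15324569 0.10329665] [ 0.71  0.41 -0.75] 22.1417
```

View pics/g9s.png

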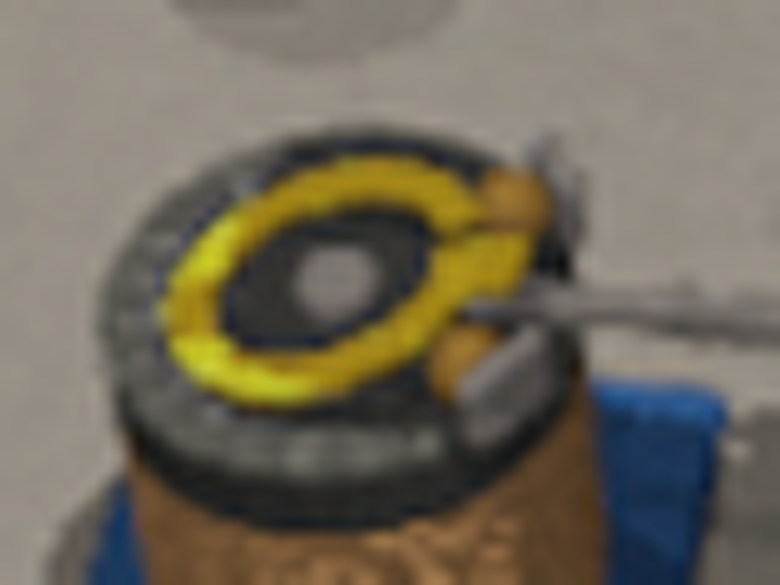

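```bash
cat > ringfit.py <<'E'
from h import *
T=np.linspace(0,2*np.pi,80,endpoint=False)
circ=lambda r,z:np.c_[r*np.cos(T),r*np.sin(T),0*T+z]
earp=np.array([[-.046,-.0075,0],[-.03,-.0075,0],[-.03,.0075,0],[-.046,.0075,0]])
def w(l,p):
    # p: dx,dy,pitch,roll,cz,yaw
    R=Ro.from_euler("zyx",[p[5],p[2],p[3]]).as_matrix(); g=np.asarray(l)@R.T+[p[0],p[1],p[4]]
    return pose(*W,g)
def fit(views):
    M={}
    for n in views:
        im=bot.camera(n); h=cv2.cvtColor(im,cv2.COLOR_RGB2HSV)
        lo=(20,110,60) if n=="top" else (22,150,60)
        b=(170,140,236,206) if n=="top" else (195,220,256,265)
        mm=((h[...,0]>lo[0])&(h[...,0]<40)&(h[...,1]>lo[1])&(h[...,2]>lo[2])).astype(float)
        z=np.zeros_like(mm); z[b[1]:b[3],b[0]:b[2]]=mm[b[1]:b[3],b[0]:b[2]]; M[n]=z
    def rr(n,p): return np.maximum(render(n,[w(circ(.036,.002),p),w(earp+[0,0,.002],p)],[w(circ(.026,.002),p)]),
                                   render(n,[w(circ(.036,-.002),p),w(earp-[0,0,.002],p)],[w(circ(.026,-.002),p)])*0)
    def cost(p): return -sum(softiou(M[n],rr(n,p)) for n in views)/len(views)+ .02*(p[5]/.3)**2
    best=None
    for pit in(0.1,.25):
        x0=np.array([0,0,pit,0,.106+.036*np.sin(pit),0])
        sx=np.vstack([x0,x0+np.diag([.003,.003,.08,.08,.004,.1])])
        r=minimize(cost,x0,method="Nelder-Mead",options=dict(initial_simplex=sx,maxiter=1500,xatol=1e-4,fatol=1e-5))
        ear=w([[-.042,0,0]],r.x)[0]
        print(views,r.fun.round(3),r.x.round(3),"ear",ear.round(4),"cdist",np.hypot(*r.x[:2]).round(4),{n:int(M[n].sum()) for n in views})
E
python3 -c "
from ringfit import *
fit(('side',))"
```

```text
('side',) -0.748 [ 0.005 -0.003  0.238  0.017  0.107 -0.032] ear [0.6316 0.1856 0.117 ] cdist 0.0059 {'side': 209}
('side',) -0.744 [ 0.004  0.002  0.238  0.021  0.112 -0.052] ear [0.6288 0.1902 0.1219] cdist 0.0042 {'side': 209}
```

The fit gives a pitch of about 0.24 rad and roll near zero, so the ear is about 18 mm up and rests on both catches. Withdrawing the blade now.

Run:
```python
from h import *
L=.113
bot.move_linear(wi(-.031-L,0,.1),speed=.04)
r=bot.move_linear(wi(-.10-L,0,.1),speed=.06,until_force=6)
print(r,bot.read_position(),bot.read_ft_force().round(2))
if not r:
    bot.move_linear(wi(-.11-L,0,.17),speed=.15)
    from ringfit import fit
    fit(("side",)); fit(("top","side")); snap("top","g10t",(150,120,310,240),5); snap("side","g10s",(198,218,258,263),13)
print(bot.read_clock(),bot.read_gripper_width())
```

```text
False [0.46320497 0.13156857 0.10006996] [ 0.08 -0.42 -1.3 ]
('side',) -0.726 [ 0.004 -0.001  0.22   0.022  0.109  0.022] ear [0.6307 0.1849 0.1186] cdist 0.0043 {'side': 223}
('side',) -0.725 [ 0.003  0.001  0.24   0.033  0.112 -0.067] ear [0.6283 0.1906 0.1221] cdist 0.0038 {'side': 223}
('top', 'side') -0.739 [ 0.002  0.002  0.226  0.024  0.112 -0.041] ear [0.6271 0.1893 0.1216] cdist 0.0026 {'top': 383, 'side': 221}
('top', 'side') -0.737 [ 0.002  0.002  0.23   0.03   0.112 -0.046] ear [0.627  0.1894 0.122 ] cdist 0.0026 {'top': 383, 'side': 221}
24.6667 0.15627256888168511
```

View pics/g10s.png

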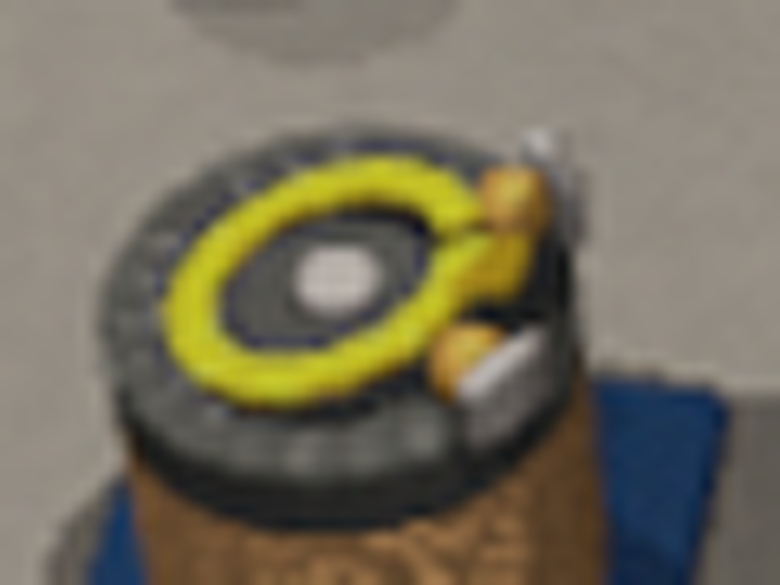

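View pics/g10t.png

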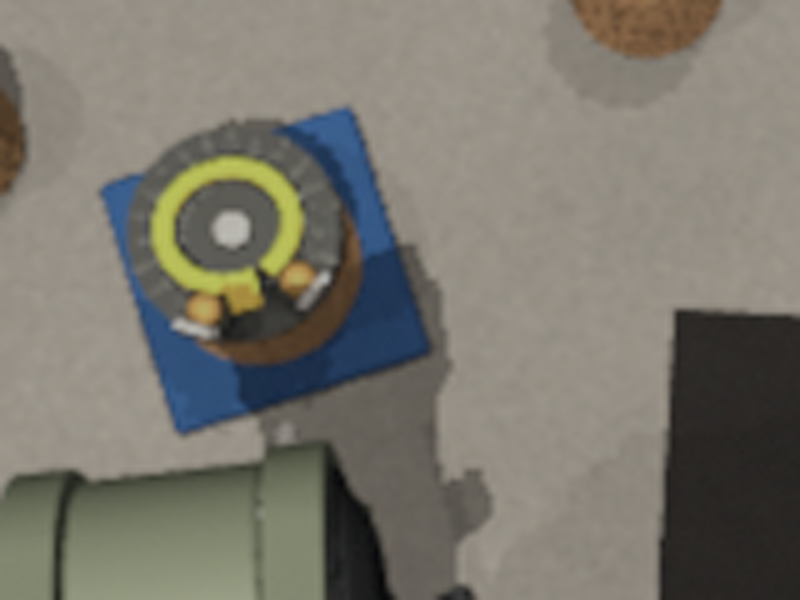

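The ring stays up with the blade removed (both balls visible, ear between them). My height estimate of 122 mm is close to the 121.5 mm threshold, so I'll check the fit's bias on the starting pictures using a full-thickness model.

```bash
cat > ringfit2.py <<'E'
from ringfit import *
def masks(ims):
    M={}
    for n,im in ims.items():
        h=cv2.cvtColor(im,cv2.COLOR_BGR2HSV).astype(int)
        # soft yellow: low blue relative to green, ring vs ball by hue
        lo=(22,100,60) if n=="top" else (22,130,60)
        b=(170,140,236,206) if n=="top" else (195,220,256,265)
        mm=((h[...,0]>=lo[0])&(h[...,0]<40)&(h[...,1]>lo[1])&(h[...,2]>lo[2])).astype(float)
        z=np.zeros_like(mm); z[b[1]:b[3],b[0]:b[2]]=mm[b[1]:b[3],b[0]:b[2]]; M[n]=z
    return M
def rend(n,p):
    return np.max([render(n,[w(circ(.036,z),p),w(earp+[0,0,z],p)],[w(circ(.026,z),p)]) for z in(-.002,0,.002)],axis=0)
def fit2(ims,pits=(0,.25),free=True):
    M=masks(ims)
    full=lambda p:np.array([p[0],p[1],p[2],p[3],.104+.036*np.sin(abs(p[2]))+.002*np.cos(p[2]) ,p[4]])
    cost=lambda p:-sum(softiou(M[n],rend(n,full(p))) for n in M)/len(M)
    for pit in pits:
        x0=np.array([0,0,pit,0,0]); sx=np.vstack([x0,x0+np.diag([.003,.003,.08,.08,.1])])
        r=minimize(cost,x0,method="Nelder-Mead",options=dict(initial_simplex=sx,maxiter=800,xatol=1e-4,fatol=1e-5))
        p=full(r.x); print(list(M),r.fun.round(3),p.round(3),"ear z",w([[-.042,0,0]],p)[0][2].round(4))
    return M,p
E
python3 - <<'E'
from ringfit2 import *
a={n:cv2.imread(f"pics/{n}0.png") for n in("top","side")}
print("seated"); fit2(a); fit2({"side":a["side"]})
b={n:bot.camera(n)[:,:,::-1].copy() for n in("top","side")}
print("now"); M,p=fit2(b,(.1,.25,.35)); fit2({"side":b["side"]},(.1,.25)); fit2({"top":b["top"]},(.1,.25))
for n in b:
    x0,y0,x1,y1=(165,135,235,205) if n=="top" else (195,215,260,265)
    o=cv2.resize(b[n][y0:y1,x0:x1],None,fx=8,fy=8,interpolation=cv2.INTER_CUBIC)
    for z in(-.002,.002):
      for P in(circ(.036,z),circ(.026,z),earp+[0,0,z]):
        cv2.polylines(o,[((proj(n,w(P,p))+.5-[x0,y0])*8).astype(np.int32)],True,(255,0,255),1)
    cv2.imwrite(f"pics/fitnow_{n}.png",o)
E
```

```text
seated
['top', 'side'] -0.798 [0.001 0.    0.02  0.024 0.107 0.014] ear z 0.1075
['top', 'side'] -0.794 [0.001 0.001 0.026 0.01  0.107 0.044] ear z 0.108
['side'] -0.817 [ 0.002  0.     0.01   0.02   0.106 -0.013] ear z 0.1068
['side'] -0.808 [0.002 0.002 0.059 0.024 0.108 0.038] ear z 0.1105
now
['top', 'side'] -0.807 [ 0.002  0.002  0.254  0.035  0.115 -0.12 ] ear z 0.1257
['top', 'side'] -0.818 [ 0.002  0.002  0.247  0.048  0.115 -0.07 ] ear z 0.1251
['top', 'side'] -0.815 [ 0.002  0.002  0.249  0.054  0.115 -0.043] ear z 0.1252
['side'] -0.829 [ 0.004  0.002  0.248  0.056  0.115 -0.115] ear z 0.1253
['side'] -0.839 [ 0.004  0.002  0.246  0.063  0.115 -0.064] ear z 0.125
['top'] -0.84 [ 0.002  0.002  0.229  0.006  0.114 -0.072] ear z 0.1237
['top'] -0.843 [ 0.002  0.002  0.251  0.032  0.115 -0.056] ear z 0.1253
```

View pics/fitnow_side.png

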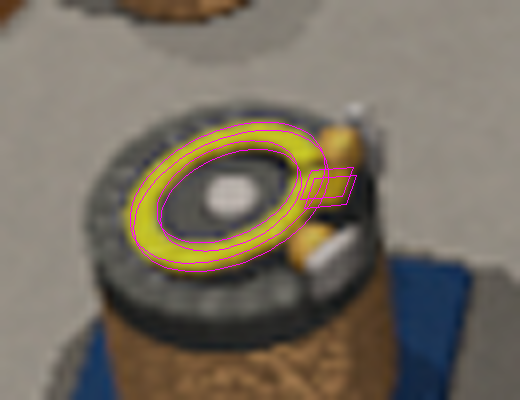

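View pics/fitnow_top.png

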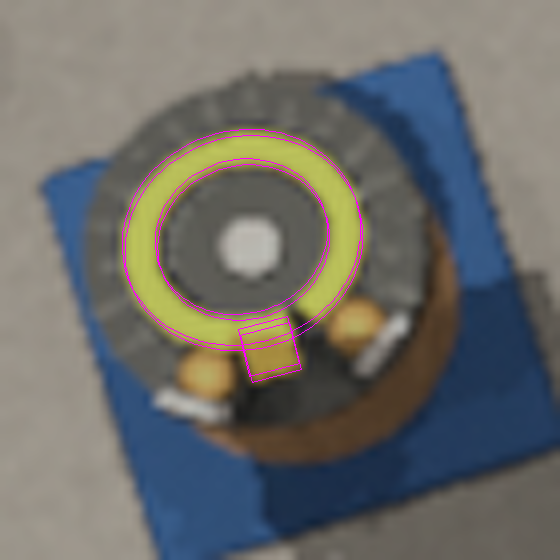

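The estimated ear height is 125 mm (seated bias only about +1 mm), which matches the expected ~126 mm, and the centre is about 3 mm off the axis. Now I'll lay the pick down on the mat.

Run:
```python
from h import *
q=down(1.519)
bot.move_pose(st(.145,0,.16),q); bot.wait(.1)
p=bot.read_position(); tip=p+np.array([np.cos(1.519),np.sin(1.519),0])*.113+[0,0,.0068]
snap("top","g11t",(240,120,420,255),4); snap("side","g11s",(240,120,400,240),5)
print((proj("top",tip)[0]-[240,120])*4,(proj("side",tip)[0]-[240,120])*5,bot.read_clock())
```

```text
[191.38024407 337.37349991] [244.03966167 343.66028997] 26.4583
```

View pics/g11s.png

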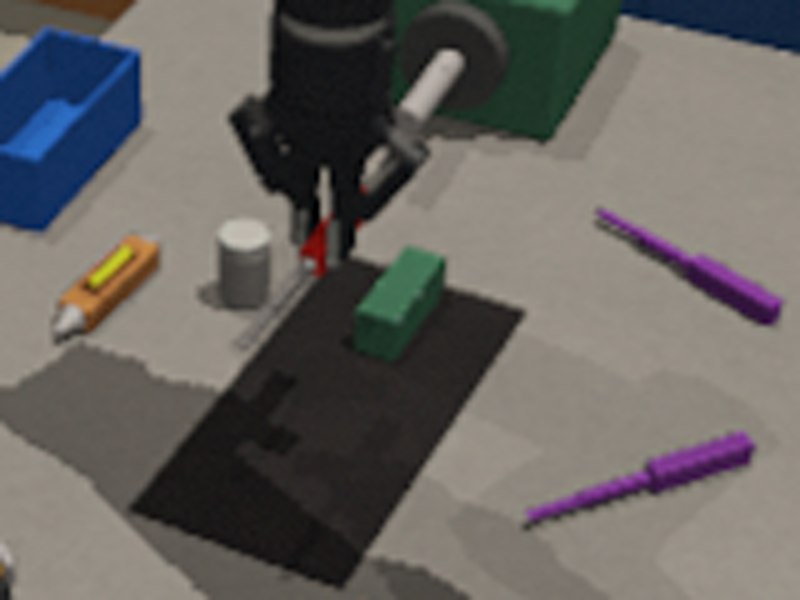

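The tip is at about (241,345), predicted (244,344), so the pick hasn't slipped in the grip. Lowering and releasing.

Run:
```python
from h import *
bot.move_linear(st(.145,0,.03),speed=.12)
r=bot.move_linear(st(.145,0,.0062),speed=.03,until_force=8)
print(r,bot.read_ft_force().round(2),bot.read_position())
bot.set_gripper(0.45,60); bot.wait(.1)
bot.move_linear(st(.145,0,.12),speed=.12)
bot.move_linear(st(.05,.17,.24),speed=.3); bot.wait(.3)
snap("top","g12t",(150,120,420,300),2.9); snap("side","g12s",(180,130,400,290),3.6)
print(bot.read_clock())
from ringfit2 import *
b={n:bot.camera(n)[:,:,::-1].copy() for n in("top","side")}; fit2(b,(.1,.25))
h=cv2.cvtColor(b["top"],cv2.COLOR_BGR2HSV)
m=(((h[...,0]<8)|(h[...,0]>172))&(h[...,1]>150)).astype(np.uint8); m[:195]=0;m[230:]=0;m[:,:310]=0;m[:,380:]=0
P=np.argwhere(m)[:,::-1].astype(np.float32); c,s,a=cv2.minAreaRect(P); w0=back("top",c,.022); print(c,s,w0,"expect",st(.123,0,.013))
```

```text
True [-1.37 -0.18  4.27] [ 0.55810294 -0.1362117   0.00628278]
31.3167
['top', 'side'] -0.816 [ 0.002  0.002  0.243  0.066  0.115 -0.068] ear z 0.1248
['top', 'side'] -0.815 [ 0.002  0.002  0.238  0.056  0.114 -0.063] ear z 0.1245
(339.45172119140625, 214.3206787109375) (31.357561111450195, 7.6338629722595215) [ 0.55730347 -0.15794904  0.022     ] expect [ 0.5574681  -0.15836496  0.013     ]
```

View pics/g12s.png

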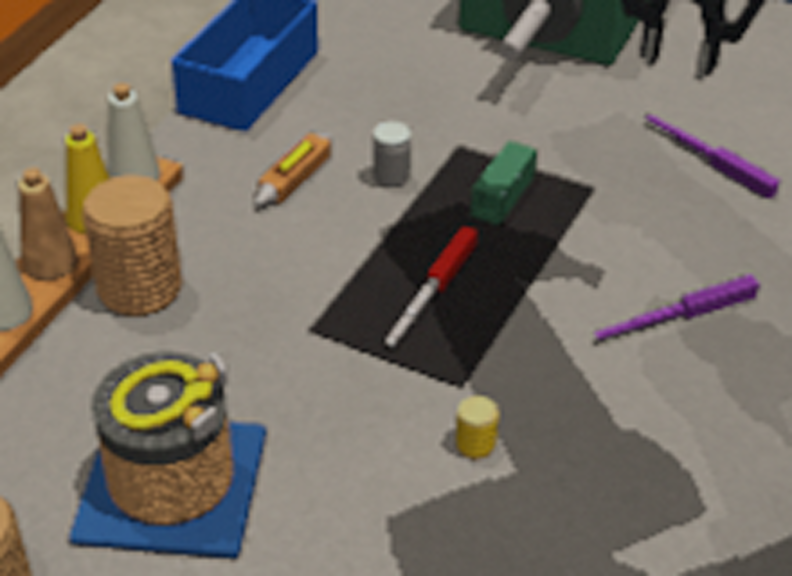

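View pics/g12t.png

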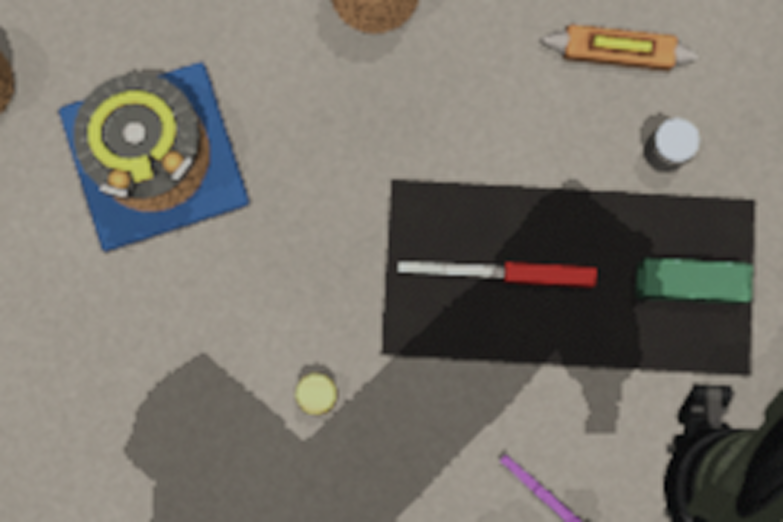

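The pick lies flat on the mat, with its handle at (550,274) in the top crop. The ring is still up and tilted at (135,135), and the bystanders are where they started. The gripper is clear of everything, so I'm handing in.

```bash
python3 -c "
from cell import bot
print(bot.read_joint_vel(),bot.read_clock()); bot.close_job()"
```

```text
[-0.00463364 -0.00448062  0.00084451  0.0021912  -0.00053125 -0.00108614] 31.4167
the job is handed in; nothing more can be done
```

The job is done and was handed in at about 31 s of the 59 s allowed; no verdict was reported.

I drew the pick about 96 mm out of the pocket by its shaft, laid it flat on the mat and let go. I then took it again by the red handle and slid the blade under the ear to about 11 mm inwards of the ear's point. I raised the blade 38.5 mm, lowered it clear, drew it out and laid the pick back on the mat.

Last checks before handing in:
- **Ring:** it stays up on both catches. The picture fits put the ear's point at 124.5–125 mm; at least 121.5 mm is needed. The same fit read 1–2 mm high on the seated ring, which still leaves it just above the limit. The ring's centre is about 3 mm off the stand's axis.
- **Pick:** the handle's centre is at station x of about 123 mm and y of about 0, within 1 mm of where I meant to put it. The pick lies flat and released.
- **Surroundings:** in the cropped views the shuttle, oil tin, bobbin and one twine spool look unmoved. The red yarn spool and most of the other twine spool were outside those crops, but the arm did not go near them. The gripper was clear and the arm practically still.

**One disagreement:** a first, cruder fit with a thin-plate ring model gave the ear's height as 117–122 mm. The full-thickness model fitted the pictures better, so I relied on that. During the final lowering the 8 N force stop also tripped, just as the handle reached the mat at the intended height.

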